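# Open the brass fittings case

### The arm

A 6-joint arm with a two-finger parallel gripper is mounted at the origin on the work surface. World frame = base frame: x ahead of the robot, y to its left, z up, the work surface at z = 0. Lengths are in mm, angles in degrees, forces in N, time in s.
With the tool pointing down it reaches from about 300 to 850 mm from the base axis. Payload 4.2 kg.
Tool frame: the origin (TCP) lies at the very end of the fingers, on their centre line; the grasp point (between the pads) lies 19 mm behind it (env.grasp_offset is the distance from the TCP to the grasp point, in mm); z points along the fingers, y is the line along which they close (so a half turn about z gives the same grasp; the last joint's range is limited). The gripper opens to 91 mm and grips with 3 to 60 N. Pads are 32 mm wide; open, the fingers measure 118 mm over their backs; the gripper's body (76 mm by 178 mm) begins 60 mm behind the grasp point.
Start: joints at [-64.458, 18.312, 89.639, -0, 72.044, -1.146], TCP at [258.26, -513.756, 213.976] pointing down, gripper open.
Joint ranges: [-177.97, 177.97], [-48.28, 115.42], [12.27, 149.76], [-77.06, 257.06], [2.81, 150.46], [-146.56, 146.56]. Speed limits (degrees/s): [147.25, 147.25, 180, 180, 180, 180].

### API

Orientations are given as [roll, pitch, yaw] about the fixed x, y, z axes, in that order (R = Rz(yaw) Ry(pitch) Rx(roll)).
In Python, from workcell import env gives the robot as it stands. The module is installed in compiled form; this text tells all that it offers.
- The arm moves only by the tool send_rows, never from a script. Its argument "motion" is a list of rows, each an object of numbers: "tx", "ty", "tz": the shift along the tool's x, y, z in units of 500 mm (1.0 is 500 mm); "rx", "ry", "rz": the turn, a rotation vector about the tool's x, y, z in units of 30 degrees (1.0 is 30 degrees); "gripper": the closure, from -1 (fully open) to 1 (shut). In form: [{"tx": .., "ty": .., "tz": .., "rx": .., "ry": .., "rz": .., "gripper": ..}, ...]. A call has 1 to 12 rows; each row shifts and turns the commanded pose from where the row before left it, along the tool's axes as they then stand; what a row does not reach is not made up. A row lasts 1/8 s, in which the tool goes at most 62.5 mm and 10.7 degrees, less where a joint would pass 70% of its speed; a pose out of reach is approached as far as the arm can. A call with a number of a shift or a turn outside -1 to 1 is refused whole. A call with a gripper value outside its range is refused whole. The fingers move at their own pace and stop on an object; "grip_force" is the grip in N (left out, the last holds). Time passes only in rows, so rows that do not move let the fingers close. It gives the time, the measured TCP pose, the force, the opening and the grip force at its end, in the units of the state.
- env.state(): the state, without advancing time (a new reading comes with each control period).
- env.grab_frame(name): name is "scene" or "top" or "wrist"; returns a dict with "frame" (384x512x3 uint8, red, green, blue), "vertical_fov" (degrees; the focal length in pixels is half the picture's height over the tangent of half this angle, whatever the lens; pixels are square), "cx", "cy" (the principal point, pixels), "rvec" (rotation vector, rad) and "tvec" (3), from world to camera coordinates, as OpenCV has them; the wrist camera has in their place "T_tool_cam" (4x4, takes a point from camera to tool coordinates, whose origin is the TCP and whose axes are the flange's). Camera axes: x right, y down, z forward; pixel columns grow to the right and rows downward; lengths in mm; the calibration is good to about 2 mm. A picture is of the moment at which its call begins: read the wrist's pose just before it. There is no depth.
- env.job_done(): hands the job in; it is judged then, once.
The state is a dict: "time_s": time; "qpos": joint angles; "qvel": joint speeds; "effort": joint torques, N m; "ee_pos": TCP position; "ee_rot": TCP orientation; "force": force on the tool from outside, world axes, zero at the start; "torque": the same for the moment, N m; "gripper_width": finger opening in mm; "gripper_force": force on a finger pad.
Only numpy, scipy, OpenCV 4.12 (cv2) and the standard library are available. Lean on these libraries where they do the work, as an engineer would, in place of code of your own. Each camera call takes 0.05 s, during which the arm holds its last target. There are 200 camera calls.

### The job

Two wooden cases with clear sliding covers are fixed to the store bench. Open the one that holds the brass elbows: press its orange release tab down and, keeping it pressed, slide the cover along its rails, away from the robot, all the way open, then let go of it so that the tab springs back up. Leave the other case, with the grey steel couplings, shut.

Things in the scene. Friction and masses are not known exactly. Their poses are not given: they have to be found in the camera images.
- brass_pad (a point): Where to press: middle of the flat top of the orange tab (40 mm along x, 36 along y) on the brass case, 90 mm above the bench; it moves with cover and tab. z up; x is the way the cover opens, within 25 degrees of world x. On the cover stand a white ridge for the finger to push (22 to 28 mm ahead on +x, 9 mm above the pad) and a guard flush with the pad 23 mm behind. Fixed case 180 x 130 x 70 mm.
- brass_cover (a joint): How far the brass case's clear cover (180 x 112 mm, top face 75 mm above the bench) has slid open along +x: 0 m shut, 0.085 m at its end stop. It carries the tab, slides with about 1.5 N of friction and stays where left. The finger passes between two dark steel keepers on the rails, 86 mm apart, 85 to 97 mm above the bench, which start 7 mm ahead of the pad's middle.
- brass_tab (a joint): How far the brass case's tab is pressed straight down: 0 m up, 0.009 m at its stop. Spring: about 2 N to start, 6 N fully down; it springs up when let go. Its two side wings catch on the keepers and block the cover unless it is pressed 5 mm or more (pushed before that, they jam), and must stay pressed for the first 26 mm of the slide.
- steel_cover (a joint): How far the cover of the other case has slid open: 0 m shut. That case is built the same, tab included, but holds grey steel couplings instead of brass elbows. It must stay shut.

How it is judged:
By the outcome, as a careful person would: the job done as asked, in the order asked, and still so for the second after the job is handed in, with the robot touching nothing.
It also fails if it takes over 32 s, if anything falls off the work surface, if the arm or the gripper's body presses on something with over 40 N, if the wrist force passes 120 N, or if a joint passes its speed limit or range.

## Working session

There is one attempt and no reset: what is moved stays moved. The work goes in short steps, Python scripts to look and compute and a tool call to move; the robot and the scene stay as the last step left them, time stands still between calls to the robot, and variables do not carry over. Pictures are saved under pics/ and viewed, at most 10 in all, crops included, and the job is handed in when it is done.

Besides the shell and the picture viewer there is one more tool, called after "Emit:" as name(argument=value, ...), one argument or row to a line, values as JSON. send_rows: Moves the arm, as the interface text tells. Shifts and turns lie within -1 to 1; 1 stands for 500 mm of shift or 30 degrees of turn. Its arguments: {"type":"object","properties":{"motion":{"type":"array"},"grip_force":{"type":"number"}},"required":["motion"]}

```bash
mkdir -p pics
cat > h.py <<'E'
import numpy as np, cv2
from workcell import env
def ray(f,u,v):
    H=f["frame"].shape[0]; F=H/2/np.tan(np.radians(f["vertical_fov"])/2)
    R=cv2.Rodrigues(np.array(f["rvec"],float))[0]; t=np.array(f["tvec"],float).ravel()
    d=R.T@np.array([(u-f["cx"])/F,(v-f["cy"])/F,1]); return -R.T@t,d
def plane(f,u,v,z):
    c,d=ray(f,u,v); return c+d*(z-c[2])/d[2]
E
python3 - <<'E'
from h import *
import pickle
fs={n:env.grab_frame(n) for n in("top","scene")}
pickle.dump(fs,open("f.pkl","wb"))
for n,f in fs.items():
    print({k:v for k,v in f.items() if k!="frame"})
    hsv=cv2.cvtColor(f["frame"],cv2.COLOR_RGB2HSV)
    m=cv2.inRange(hsv,(4,150,110),(20,255,255))
    for c in cv2.findContours(m,0,1)[0]:
        if cv2.contourArea(c)>30:
            M=cv2.moments(c);u,v=M["m10"]/M["m00"],M["m01"]/M["m00"]
            print(n,cv2.contourArea(c),u,v,plane(f,u,v,90).round(1),cv2.minAreaRect(c))
im=np.hstack([fs["top"]["frame"],fs["scene"]["frame"]])
cv2.imwrite("pics/a.png",fs["top"]["frame"][:,:,::-1])
cv2.imwrite("pics/b.png",fs["scene"]["frame"][:,:,::-1])
E
```

```text
{'vertical_fov': 55.14783030972438, 'cx': 254.27142668588988, 'cy': 187.5675035845469, 'rvec': array([ 2.19375633, -2.15535309,  0.02718632]), 'tvec': array([ -2.93601706, 534.32851257, 693.85808663])}
top 714.0 363.8204948646125 221.9456115779645 [ 474.4 -183.7   90. ] ((363.6697998046875, 222.09434509277344), (23.351293563842773, 58.92767333984375), 74.05460357666016)
top 738.0 186.61359530261967 204.78726287262873 [498.1 120.7  90. ] ((186.30001831054688, 204.89999389648438), (23.400854110717773, 57.55344772338867), 71.56504821777344)
{'vertical_fov': 52.903565996361515, 'cx': 254.04416427874136, 'cy': 190.3365171137538, 'rvec': array([ 0.98535049,  2.50167871, -0.98131496]), 'tvec': array([ 418.00212317, -209.88813072, 1036.43852519])}
scene 488.5 334.9222108495394 213.55441828727396 [496.1 123.1  90. ] ((335.38311767578125, 212.5695343017578), (57.92836380004883, 14.250921249389648), 22.38013458251953)
scene 227.5 230.42857142857142 127.78754578754578 [ 472.5 -183.7   90. ] ((230.25, 128.25001525878906), (41.109615325927734, 11.70042896270752), 18.434947967529297)
```

View pics/a.png

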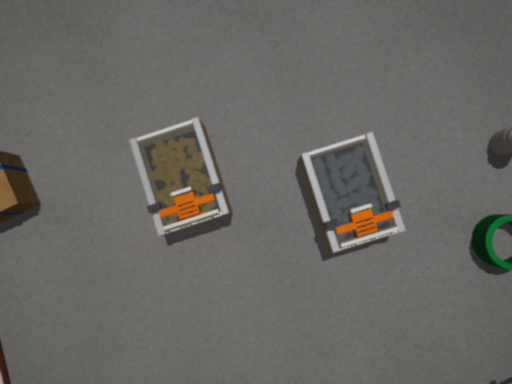

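View pics/b.png

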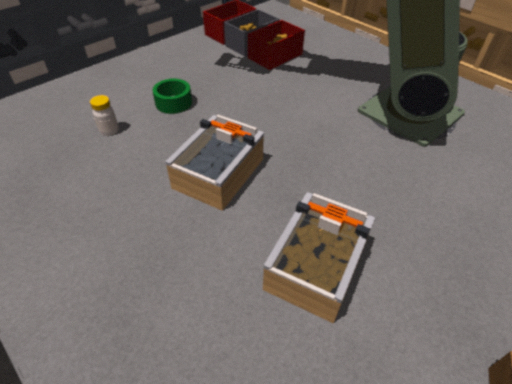

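The top view shows the brass elbows in the left case, with its tab at about (186,205), and the steel couplings in the right case at (364,222). The scene view agrees: the brass case is the nearer one, with its tab at (335,213). Next I'll get the opening direction and the approach numbers.

Run:
```python
from h import *
import pickle
from scipy.spatial.transform import Rotation as Ro
fs=pickle.load(open("f.pkl","rb")); f=fs["top"]
hsv=cv2.cvtColor(f["frame"],cv2.COLOR_RGB2HSV)
m=cv2.inRange(hsv,(4,150,110),(20,255,255)); m[:,270:]=0; m[:,:130]=0
P=np.array([plane(f,u,v,90)[:2] for v,u in np.argwhere(m)])
w=cv2.fitLine(P.astype(np.float32),cv2.DIST_L2,0,.01,.01).ravel(); print("wing dir",np.degrees(np.arctan2(w[1],w[0])))
# rails: bright outline of case
g=cv2.inRange(hsv,(0,0,130),(180,60,255)); g[:,250:]=0; g[:,:120]=0; g[:110]=0;g[245:]=0
pts=np.argwhere(g)[:,::-1]; Q=np.array([plane(f,u,v,75)[:2] for u,v in pts],np.float32)
r=cv2.minAreaRect(Q); print(r)
a=np.radians(np.degrees(np.arctan2(w[1],w[0]))%180-90); e=np.array([np.cos(a),np.sin(a)]);n=np.array([-e[1],e[0]])
c=P.mean(0); L=(P-c)@e; S=(P-c)@n
k=abs(S)<15; print("pad", np.degrees(a), L[k].min(),L[k].max(),S.min(),S.max())
s=env.state(); print(s["ee_pos"],s["ee_rot"],s["qpos"]); R=Ro.from_euler("xyz",s["ee_rot"],degrees=True).as_matrix(); print(R.round(3))
x=env.grab_frame("wrist"); print(x["T_tool_cam"].round(3),x["vertical_fov"])
```

```text
wing dir -71.24641
((550.4948120117188, 141.55096435546875), (182.7080535888672, 132.31228637695312), 19.050811767578125)
pad 18.753593 -20.421538686640123 20.396957948757805 -49.46792595939986 50.802766070188156
[ 258.04829873 -513.36790971  213.24638914] [-1.79915378e+02 -2.61143549e-04  2.66864774e+01] [-6.44592666e+01  1.83453105e+01  8.96971570e+01 -1.50425768e-03
  7.20421425e+01 -1.14527939e+00]
[[ 0.893  0.449 -0.001]
 [ 0.449 -0.893  0.001]
 [ 0.    -0.001 -1.   ]]
[[-1.00000e-03 -9.61000e-01 -2.76000e-01  7.65640e+01]
 [ 1.00000e+00 -1.00000e-03 -2.00000e-03 -5.70000e-02]
 [ 1.00000e-03 -2.76000e-01  9.61000e-01 -1.70638e+02]
 [ 0.00000e+00  0.00000e+00  0.00000e+00  1.00000e+00]] 59.121325921870834
```

Emit:
send_rows(
  motion=[
    {"rz": 0.257, "gripper": 1},
    {"tx": 0.054, "ty": -0.065, "gripper": 1},
    {"tx": 0.054, "ty": -0.065, "gripper": 1},
    {"tx": 0.054, "ty": -0.065, "gripper": 1},
    {"tx": 0.054, "ty": -0.065, "gripper": 1},
    {"tx": 0.054, "ty": -0.065, "gripper": 1},
    {"tx": 0.054, "ty": -0.065, "gripper": 1},
    {"tx": 0.054, "ty": -0.065, "gripper": 1},
    {"tx": 0.054, "ty": -0.065, "gripper": 1},
    {"tx": 0.054, "ty": -0.065, "gripper": 1},
    {"tx": 0.054, "ty": -0.065, "gripper": 1},
    {"tx": 0.054, "ty": -0.065, "gripper": 1},
  ],
  grip_force=10,
)

```text
invalid input at $.motion[0]: expected keys tx, ty, tz, rx, ry, rz, gripper
```

Emit:
send_rows(
  motion=[
    {"tx": 0.054, "ty": -0.065, "gripper": 1},
    {"tx": 0.054, "ty": -0.065, "gripper": 1},
    {"tx": 0.054, "ty": -0.065, "gripper": 1},
    {"tx": 0.03, "ty": -0.065, "gripper": 1},
    {"gripper": 1},
    {"gripper": 1},
  ],
)

```text
invalid input at $.motion[0]: expected keys tx, ty, tz, rx, ry, rz, gripper
```

```bash
cat > w.py <<'E'
from h import *
import sys
from scipy.spatial.transform import Rotation as Ro
s=env.state(); f=env.grab_frame("wrist"); print(s["time_s"],s["ee_pos"],s["ee_rot"],s["force"],s["gripper_width"])
T=np.eye(4); T[:3,:3]=Ro.from_euler("xyz",s["ee_rot"],degrees=True).as_matrix(); T[:3,3]=s["ee_pos"]
C=np.linalg.inv(T@np.array(f["T_tool_cam"])); f["rvec"]=cv2.Rodrigues(C[:3,:3])[0]; f["tvec"]=C[:3,3]
hsv=cv2.cvtColor(f["frame"],cv2.COLOR_RGB2HSV); m=cv2.inRange(hsv,(4,150,110),(20,255,255))
c=max(cv2.findContours(m,0,1)[0],key=cv2.contourArea)[:,0]
P=np.array([plane(f,u,v,90)[:2] for u,v in c])
a=np.radians(float(sys.argv[1])); e=np.array([np.cos(a),np.sin(a)]); n=np.array([-e[1],e[0]])
print("orange rect",cv2.minAreaRect(P.astype(np.float32)))
print("along",(P@e).min(),(P@e).max(),"lat",(P@n).min(),(P@n).max(),"tcp",s["ee_pos"][:2]@e,s["ee_pos"][:2]@n)
cv2.imwrite(sys.argv[2],f["frame"][:,:,::-1])
E
python3 w.py 18.9 pics/c.png
```

```text
0.15 [ 258.08285744 -513.41148774  213.33362584] [-1.79923172e+02 -1.00855352e-03  2.66883384e+01] [0.28769062 0.44082592 0.8552667 ] 91.29968165452316
orange rect ((62.547359466552734, -386.02447509765625), (5.762274742126465, 4.81333065032959), 41.80592727661133)
along -69.21589532228839 -63.452151327927474 lat -388.2950787755963 -383.3558374265963 tcp 77.86548920832733 -569.3286244667444
```

View pics/c.png

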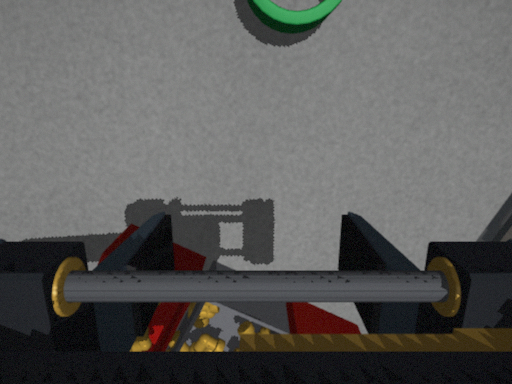

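The call was refused because every row needs all seven keys, so the arm hasn't moved. The wrist view still shows the start position, with the open fingers at about (170,260) and (350,260). I'll resend with complete rows.

Emit:
send_rows(
  motion=[
    {"tx": 0, "ty": 0, "tz": 0, "rx": 0, "ry": 0, "rz": 0.257, "gripper": 1},
    {"tx": 0.054, "ty": -0.065, "tz": 0, "rx": 0, "ry": 0, "rz": 0, "gripper": 1},
    {"tx": 0.054, "ty": -0.065, "tz": 0, "rx": 0, "ry": 0, "rz": 0, "gripper": 1},
    {"tx": 0.054, "ty": -0.065, "tz": 0, "rx": 0, "ry": 0, "rz": 0, "gripper": 1},
    {"tx": 0.054, "ty": -0.065, "tz": 0, "rx": 0, "ry": 0, "rz": 0, "gripper": 1},
    {"tx": 0.054, "ty": -0.065, "tz": 0, "rx": 0, "ry": 0, "rz": 0, "gripper": 1},
    {"tx": 0.054, "ty": -0.065, "tz": 0, "rx": 0, "ry": 0, "rz": 0, "gripper": 1},
    {"tx": 0.054, "ty": -0.065, "tz": 0, "rx": 0, "ry": 0, "rz": 0, "gripper": 1},
    {"tx": 0.054, "ty": -0.065, "tz": 0, "rx": 0, "ry": 0, "rz": 0, "gripper": 1},
  ],
  grip_force=10,
)

```text
time_s: 1.32
ee_pos: [378.2, -196.3, 214.0]
ee_rot: [180.0, -0.0, 19.0]
force: [0.1, -1.0, 0.0]
gripper_width: 4.1
gripper_force: 0.0
```

Emit:
send_rows(
  motion=[
    {"tx": 0.054, "ty": -0.065, "tz": 0, "rx": 0, "ry": 0, "rz": 0, "gripper": 1},
    {"tx": 0.054, "ty": -0.065, "tz": 0, "rx": 0, "ry": 0, "rz": 0, "gripper": 1},
    {"tx": 0.054, "ty": -0.065, "tz": 0, "rx": 0, "ry": 0, "rz": 0, "gripper": 1},
    {"tx": 0.054, "ty": -0.065, "tz": 0, "rx": 0, "ry": 0, "rz": 0, "gripper": 1},
    {"tx": 0.054, "ty": -0.065, "tz": 0, "rx": 0, "ry": 0, "rz": 0, "gripper": 1},
    {"tx": 0.054, "ty": -0.065, "tz": 0, "rx": 0, "ry": 0, "rz": 0, "gripper": 1},
    {"tx": 0.054, "ty": -0.065, "tz": 0, "rx": 0, "ry": 0, "rz": 0, "gripper": 1},
    {"tx": 0.03, "ty": -0.065, "tz": 0, "rx": 0, "ry": 0, "rz": 0, "gripper": 1},
    {"tx": 0, "ty": 0, "tz": 0, "rx": 0, "ry": 0, "rz": 0, "gripper": 1},
    {"tx": 0, "ty": 0, "tz": 0, "rx": 0, "ry": 0, "rz": 0, "gripper": 1},
  ],
)

```text
time_s: 2.58
ee_pos: [486.0, 114.2, 213.7]
ee_rot: [180.0, 0.0, 19.0]
force: [0.3, -0.9, 0.3]
gripper_width: 0.4
gripper_force: 0.0
```

```bash
python3 w.py 18.9 pics/d.png
```

```text
2.575 [486.0012063  114.16211296 213.71577608] [1.79970191e+02 4.70820570e-02 1.89969215e+01] [ 0.25790155 -0.91036255  0.33311432] 0.4407817882739868
orange rect ((496.6725158691406, 121.39764404296875), (38.98761749267578, 100.34819030761719), 18.924848556518555)
along 489.71631061116307 528.7155886067555 lat -96.20246626820783 4.145714750593962 tcp 496.77772253514814 -49.4171523793547
```

View pics/d.png

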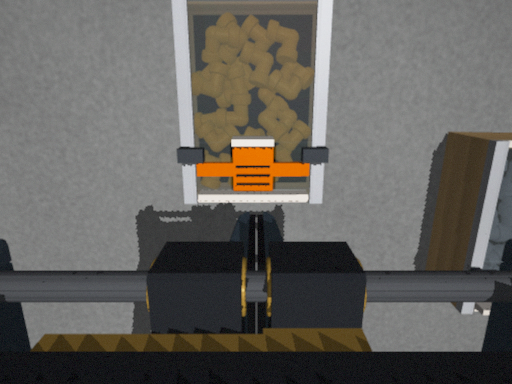

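The wrist view shows the brass elbows straight ahead. The orange pad is at about (253,168), the white ridge at (253,142) and the keepers at (190,155) and (315,155). All three cameras agree on the pad's position, about (496.7, 121.4) at 18.9°. I'll line up and lower to just above it.

Emit:
send_rows(
  motion=[
    {"tx": 0.025, "ty": -0.007, "tz": 0, "rx": 0, "ry": 0, "rz": 0, "gripper": 1},
    {"tx": 0, "ty": 0, "tz": 0.06, "rx": 0, "ry": 0, "rz": 0, "gripper": 1},
    {"tx": 0, "ty": 0, "tz": 0.06, "rx": 0, "ry": 0, "rz": 0, "gripper": 1},
    {"tx": 0, "ty": 0, "tz": 0.06, "rx": 0, "ry": 0, "rz": 0, "gripper": 1},
    {"tx": 0, "ty": 0, "tz": 0.04, "rx": 0, "ry": 0, "rz": 0, "gripper": 1},
    {"tx": 0, "ty": 0, "tz": 0.01, "rx": 0, "ry": 0, "rz": 0, "gripper": 1},
    {"tx": 0, "ty": 0, "tz": 0, "rx": 0, "ry": 0, "rz": 0, "gripper": 1},
    {"tx": 0, "ty": 0, "tz": 0, "rx": 0, "ry": 0, "rz": 0, "gripper": 1},
  ],
)

```text
time_s: 3.62
ee_pos: [497.9, 122.0, 99.9]
ee_rot: [180.0, -0.1, 19.0]
force: [-0.1, 0.2, -0.2]
gripper_width: 0.5
gripper_force: 0.0
```

```bash
python3 w.py 18.9 pics/e.png
```

```text
3.625 [497.9162869  122.02144989  99.89456454] [ 1.79982057e+02 -1.23100530e-01  1.89625336e+01] [-0.12641513  0.18443015 -0.2172888 ] 0.548328012194638
orange rect ((503.6466979980469, 123.62940979003906), (21.31615447998047, 99.88300323486328), 18.90273094177246)
along 505.87811881256124 527.1957440831883 lat -96.11768053300216 3.7653015201118114 tcp 510.5961819680708 -45.84105093008695
```

View pics/e.png

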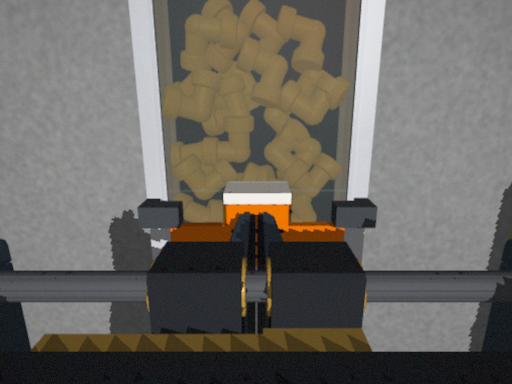

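The wrist view shows the finger over the orange pad, with the ridge ahead at (257,193) and the keepers well clear at (160,213) and (354,213). I'll move back 2 mm and press down gently.

Emit:
send_rows(
  motion=[
    {"tx": -0.004, "ty": 0, "tz": 0.01, "rx": 0, "ry": 0, "rz": 0, "gripper": 1},
    {"tx": 0, "ty": 0, "tz": 0.006, "rx": 0, "ry": 0, "rz": 0, "gripper": 1},
    {"tx": 0, "ty": 0, "tz": 0.004, "rx": 0, "ry": 0, "rz": 0, "gripper": 1},
    {"tx": 0, "ty": 0, "tz": 0.004, "rx": 0, "ry": 0, "rz": 0, "gripper": 1},
    {"tx": 0, "ty": 0, "tz": 0, "rx": 0, "ry": 0, "rz": 0, "gripper": 1},
    {"tx": 0, "ty": 0, "tz": 0, "rx": 0, "ry": 0, "rz": 0, "gripper": 1},
  ],
)

```text
time_s: 4.42
ee_pos: [495.1, 121.3, 87.1]
ee_rot: [180.0, -0.0, 19.0]
force: [-0.8, -0.2, 3.3]
gripper_width: 0.5
gripper_force: 1.6
```

Emit:
send_rows(
  motion=[
    {"tx": 0, "ty": 0, "tz": 0.005, "rx": 0, "ry": 0, "rz": 0, "gripper": 1},
    {"tx": 0, "ty": 0, "tz": 0.005, "rx": 0, "ry": 0, "rz": 0, "gripper": 1},
    {"tx": 0, "ty": 0, "tz": 0, "rx": 0, "ry": 0, "rz": 0, "gripper": 1},
    {"tx": 0, "ty": 0, "tz": 0, "rx": 0, "ry": 0, "rz": 0, "gripper": 1},
    {"tx": 0, "ty": 0, "tz": 0, "rx": 0, "ry": 0, "rz": 0, "gripper": 1},
  ],
)

```text
time_s: 5.05
ee_pos: [495.3, 121.4, 82.1]
ee_rot: [180.0, -0.0, 19.0]
force: [-0.7, -1.0, 5.7]
gripper_width: 0.5
gripper_force: 2.7
```

Emit:
send_rows(
  motion=[
    {"tx": 0.008, "ty": 0, "tz": 0, "rx": 0, "ry": 0, "rz": 0, "gripper": 1},
    {"tx": 0.008, "ty": 0, "tz": 0, "rx": 0, "ry": 0, "rz": 0, "gripper": 1},
    {"tx": 0.008, "ty": 0, "tz": 0, "rx": 0, "ry": 0, "rz": 0, "gripper": 1},
    {"tx": 0.008, "ty": 0, "tz": 0, "rx": 0, "ry": 0, "rz": 0, "gripper": 1},
    {"tx": 0.008, "ty": 0, "tz": 0, "rx": 0, "ry": 0, "rz": 0, "gripper": 1},
    {"tx": 0, "ty": 0, "tz": 0, "rx": 0, "ry": 0, "rz": 0, "gripper": 1},
  ],
)

```text
time_s: 5.8
ee_pos: [514.9, 128.1, 82.2]
ee_rot: [180.0, -0.1, 19.0]
force: [-0.3, 0.6, 5.0]
gripper_width: 0.5
gripper_force: 2.7
```

Emit:
send_rows(
  motion=[
    {"tx": 0.012, "ty": 0, "tz": 0, "rx": 0, "ry": 0, "rz": 0, "gripper": 1},
    {"tx": 0.012, "ty": 0, "tz": 0, "rx": 0, "ry": 0, "rz": 0, "gripper": 1},
    {"tx": 0.012, "ty": 0, "tz": 0, "rx": 0, "ry": 0, "rz": 0, "gripper": 1},
    {"tx": 0.012, "ty": 0, "tz": 0, "rx": 0, "ry": 0, "rz": 0, "gripper": 1},
    {"tx": 0.012, "ty": 0, "tz": 0, "rx": 0, "ry": 0, "rz": 0, "gripper": 1},
    {"tx": 0.012, "ty": 0, "tz": 0, "rx": 0, "ry": 0, "rz": 0, "gripper": 1},
    {"tx": 0.012, "ty": 0, "tz": 0, "rx": 0, "ry": 0, "rz": 0, "gripper": 1},
    {"tx": 0.012, "ty": 0, "tz": 0, "rx": 0, "ry": 0, "rz": 0, "gripper": 1},
    {"tx": 0.012, "ty": 0, "tz": 0, "rx": 0, "ry": 0, "rz": 0, "gripper": 1},
    {"tx": 0.012, "ty": 0, "tz": 0, "rx": 0, "ry": 0, "rz": 0, "gripper": 1},
    {"tx": 0, "ty": 0, "tz": 0, "rx": 0, "ry": 0, "rz": 0, "gripper": 1},
  ],
)

```text
time_s: 7.18
ee_pos: [571.9, 147.9, 82.3]
ee_rot: [-180.0, -0.1, 19.0]
force: [-0.5, 0.9, 5.3]
gripper_width: 0.7
gripper_force: 2.6
```

Emit:
send_rows(
  motion=[
    {"tx": 0.006, "ty": 0, "tz": 0, "rx": 0, "ry": 0, "rz": 0, "gripper": 1},
    {"tx": 0.004, "ty": 0, "tz": 0, "rx": 0, "ry": 0, "rz": 0, "gripper": 1},
    {"tx": 0.004, "ty": 0, "tz": 0, "rx": 0, "ry": 0, "rz": 0, "gripper": 1},
    {"tx": 0, "ty": 0, "tz": 0, "rx": 0, "ry": 0, "rz": 0, "gripper": 1},
  ],
)

```text
time_s: 7.68
ee_pos: [576.3, 149.3, 81.7]
ee_rot: [-180.0, 0.2, 19.0]
force: [-2.7, -0.5, 5.3]
gripper_width: 0.7
gripper_force: 2.8
```

Emit:
send_rows(
  motion=[
    {"tx": 0.004, "ty": 0, "tz": 0, "rx": 0, "ry": 0, "rz": 0, "gripper": 1},
    {"tx": 0.004, "ty": 0, "tz": 0, "rx": 0, "ry": 0, "rz": 0, "gripper": 1},
    {"tx": 0.004, "ty": 0, "tz": 0, "rx": 0, "ry": 0, "rz": 0, "gripper": 1},
    {"tx": 0, "ty": 0, "tz": 0, "rx": 0, "ry": 0, "rz": 0, "gripper": 1},
  ],
)

```text
time_s: 8.18
ee_pos: [582.0, 151.1, 81.7]
ee_rot: [180.0, 0.2, 19.0]
force: [-3.8, -0.6, 6.4]
gripper_width: 0.7
gripper_force: 2.8
```

Emit:
send_rows(
  motion=[
    {"tx": 0.004, "ty": 0, "tz": 0, "rx": 0, "ry": 0, "rz": 0, "gripper": 1},
    {"tx": 0.004, "ty": 0, "tz": 0, "rx": 0, "ry": 0, "rz": 0, "gripper": 1},
    {"tx": 0, "ty": 0, "tz": 0, "rx": 0, "ry": 0, "rz": 0, "gripper": 1},
  ],
)

```text
time_s: 8.55
ee_pos: [582.1, 151.1, 81.8]
ee_rot: [180.0, 0.6, 19.0]
force: [-11.6, -4.1, 12.7]
gripper_width: 0.4
gripper_force: 7.7
```

The reaction is now firm and the TCP no longer advances, so the cover is at its end stop. I'll ease off the push and lift straight up.

Emit:
send_rows(
  motion=[
    {"tx": -0.006, "ty": 0, "tz": 0, "rx": 0, "ry": 0, "rz": 0, "gripper": 1},
    {"tx": 0, "ty": 0, "tz": -0.01, "rx": 0, "ry": 0, "rz": 0, "gripper": 1},
    {"tx": 0, "ty": 0, "tz": -0.02, "rx": 0, "ry": 0, "rz": 0, "gripper": 1},
    {"tx": 0, "ty": 0, "tz": -0.06, "rx": 0, "ry": 0, "rz": 0, "gripper": 1},
    {"tx": 0, "ty": 0, "tz": -0.08, "rx": 0, "ry": 0, "rz": 0, "gripper": 1},
    {"tx": -0.08, "ty": 0, "tz": -0.08, "rx": 0, "ry": 0, "rz": 0, "gripper": 1},
    {"tx": -0.08, "ty": 0, "tz": 0, "rx": 0, "ry": 0, "rz": 0, "gripper": 1},
    {"tx": -0.04, "ty": 0, "tz": 0, "rx": 0, "ry": 0, "rz": 0, "gripper": 1},
    {"tx": 0, "ty": 0, "tz": 0, "rx": 0, "ry": 0, "rz": 0, "gripper": 1},
    {"tx": 0, "ty": 0, "tz": 0, "rx": 0, "ry": 0, "rz": 0, "gripper": 1},
  ],
)

```text
time_s: 9.8
ee_pos: [491.1, 119.8, 207.4]
ee_rot: [180.0, -0.2, 19.0]
force: [-0.2, 0.0, 0.1]
gripper_width: 0.4
gripper_force: 0.0
```

```bash
python3 w.py 18.9 pics/g.png
python3 - <<'E'
from h import *
f=env.grab_frame("top")
hsv=cv2.cvtColor(f["frame"],cv2.COLOR_RGB2HSV);m=cv2.inRange(hsv,(4,150,110),(20,255,255))
for c in cv2.findContours(m,0,1)[0]:
    if cv2.contourArea(c)>30: M=cv2.moments(c);print(cv2.contourArea(c),plane(f,M["m10"]/M["m00"],M["m01"]/M["m00"],90))
E
```

```text
9.8 [491.14515288 119.83055974 207.35959616] [ 1.79984825e+02 -1.59862092e-01  1.89773860e+01] [-0.20340923  0.01890099  0.11882829] 0.4370058877029062
orange rect ((508.72271728515625, 128.78610229492188), (65.81114959716797, 93.75870513916016), 19.752233505249023)
along 490.3356102720614 556.1069337801086 lat -89.51996477666081 4.336592468456954 tcp 503.4804437333706 -45.72053177439907
716.5 [ 474.41242179 -183.47794857   90.        ]
428.0 [509.12217064 129.19715493  90.        ]
712.5 [578.1167715  149.11103692  90.        ]
```

View pics/g.png

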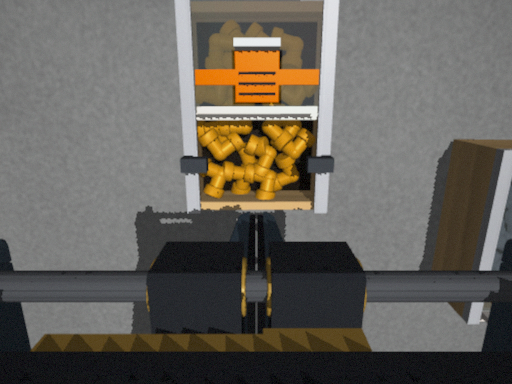

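The wrist view shows the cover slid open, with the tab up at (257,77) and the brass elbows uncovered at about (250,160). From the top camera the tab has moved 84.9 mm, and the steel case's tab hasn't moved.

```bash
python3 -c "
from workcell import env
print(env.job_done())"
```

```text
the job is handed in; nothing more can be done
None
```

The brass case's cover is open to its end stop (about 85 mm by the top camera) with its tab released, the steel case was left shut, and the job was handed in with the arm clear; no verdict came back.

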